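# Feed the end stop out by four clicks

## Task

The end stop on the bench is to be fed out by four clicks: push the pegs of its round dial with a fingertip and turn the dial clockwise (seen from above) exactly four clicks from where it stands, one click at a time, letting it come to rest in each, and never past the fourth. Only push, gently: do not squeeze, and do not lift the end stop or shove it along the bench; leave the loose things beside it alone and finish with the hand clear.

Things in the scene. Friction and masses are not known exactly. Their poses are not given: they have to be found in the camera images.
- end_stop: Loose, heavy (about 3.4 kg in all) grey cast block 200 x 150 x 32 mm on rubber feet, round dial on top, steel stop bar out of its front (-x), reaching 142 mm from the origin, fed out 2 mm a click. Origin: centre of the underside, under the dial's axis; z up. A steel block 48 mm high stands behind the dial, 72 to 102 mm from the axis on the +x side. It slides if pushed with 15 to 25 N.
- dial_axis (a point): Point on the dial's axis at the level of the dial's flat face, 51 mm above the bench; fixed to the block, axes as the block's. Round the dial lies a plate 140 mm in diameter with 12 black ticks, 20 degrees (one click) apart, clockwise from the first at the block's -x side; every fourth is longer.
- dial (a joint): Angle of the 110 mm black dial, rad: 0 at the start (white pointer line at the first tick, a stop), grows clockwise seen from above, to 3.84. Spring detents every 0.349 rad: it rests at 0, 0.349, 0.698, 1.047, 1.396 (fourth click) and so on. In between it resists with up to 0.25 Nm (6 N at a peg) and, past half way, snaps on by itself into the next rest.
- peg_a (a point): Finger peg at the end of the dial's white pointer line: upright steel pin 12 mm in diameter, 43 mm from the axis, 51 to 83 mm above the bench (round its foot a collar 18 mm wide, 3 mm high). This point is the centre of its top and turns with the dial. With the dial at 0 it lies on the block's -x side of the axis.
- peg_b (a point): Top centre of the second finger peg, same pin, 120 degrees anticlockwise (from above) of peg_a.
- peg_c (a point): Top centre of the third finger peg, same pin, 120 degrees clockwise (from above) of peg_a.
- wood_block: Loose plain wooden block 62 x 105 x 30 mm lying to the right of the end stop; bystander. Origin: centre of the underside.
- pliers: Loose pliers with red handles 51 x 166 x 14 mm lying to the left of the end stop; bystander. Origin: centre of the underside.
- bearing: Loose steel ball bearing 32 mm in diameter, 10 mm high, lying flat beyond the end stop; bystander. Origin: centre of the underside.
- battery: Loose small block battery 26 x 50 x 17 mm lying on the robot's side of the end stop, left of its stop bar; bystander. Origin: centre of the underside.

How it is judged:
By the outcome, as a careful person would: the job done as asked, in the order asked, and still so for the second after the job is handed in, with the robot touching nothing.
It also fails if it takes over 54 s, if anything falls off the work surface, if the arm or the gripper's body presses on something with over 40 N, if the wrist force passes 120 N, or if a joint passes its speed limit or range.

## Robot

A 6-joint arm with a two-finger parallel gripper is mounted at the origin on a cart in front of the work surface, level with it; the furniture and walls round the work are solid. World frame = base frame: x ahead of the robot, y to its left, z up, the work surface at z = 0. Lengths are in mm, angles in rad, forces in N, time in s.
With the tool pointing down it reaches from about 225 to 725 mm from the base axis. Payload 3.1 kg.
Tool frame: the origin (TCP) lies on the centre line of the jaws, within the pads' length; the fingertips stand 17 mm ahead of it and the grasp point (between the pads) lies 2 mm behind it; x points along the fingers, z is the direction in which the jaws open and shut, and the axes are right-handed (so a half turn about x gives the same grasp; the last joint's range is limited). The gripper opens to 85 mm and grips with 20 to 120 N. Pads are 22 mm wide; open, the fingers measure 114 mm over their backs; the gripper's body (76 mm by 85 mm) begins 54 mm behind the grasp point. The pads swing forward as they close: fully open they stand 13 mm farther back than shut.
Start: joints at [1.218, 0.048, 0.099, 1.622, 0, 1.443], TCP at [117.036, 511.781, 248.312] pointing down, gripper open.
Joint ranges: [-2.91, 2.91], [-0.99, 1.94], [-1.21, 1.42], [-2.12, 2.29], [-1.49, 1.47], [-3.14, 3.14]. Speed limits (rad/s): [2.79, 2.79, 3.14, 3.14, 3.14, 3.14].

## Interface

Orientations are given as [roll, pitch, yaw] about the fixed x, y, z axes, in that order (R = Rz(yaw) Ry(pitch) Rx(roll)).
In Python, from bench import ctrl, snapshot, get_calibration, workorder, trace, spot_point gives the robot as it stands.
- The arm moves only by the tool jog_arm, never from a script. Its argument "moves" is one flat list of numbers, 7 for each row, row after row: the opening in per cent of the stroke, from 0 (shut) to 100 (fully open), then the shift along the tool's x, y, z in cm, then the turn, a rotation vector about the tool's x, y, z in degrees. In form: [claw, dx, dy, dz, ax, ay, az, claw, dx, dy, dz, ax, ay, az, ...]. A call has 1 to 5 rows; each row shifts and turns the commanded pose from where the row before left it, along the tool's axes as they then stand; what a row does not reach is not made up. A row lasts 1/8 s, in which the tool goes at most 62.5 mm and 10.7 degrees, less where a joint would pass 70% of its speed; a pose out of reach is approached as far as the arm can. A call is refused whole if a number of a shift passes 6.25 or a number of a turn 10.7, either way. A call with a gripper value outside its range is refused whole. The fingers move at their own pace and stop on an object; the grip force is fixed at half the most. Time passes only in rows, so rows that do not move let the fingers close. It gives the time, the measured TCP pose, the force and the opening at its end, in the units of the state.
- ctrl.sense(): the state, without advancing time (a new reading comes with each control period).
- snapshot(name): name is "scene" or "side" or "wrist"; returns the picture (480x640x3 uint8, red, green, blue); there is no depth.
- get_calibration(name): a dict with "vertical_fov" (degrees; the focal length in pixels is half the picture's height over the tangent of half this angle, whatever the lens; pixels are square), "cx", "cy" (the principal point, pixels), "R" (3x3) and "t" (3): a world point X has camera coordinates R X + t. Camera axes: x right, y down, z forward; pixel columns grow to the right and rows downward; lengths in mm; the calibration is good to about 2 mm. A picture is of the moment at which its call begins: read the wrist's pose just before it. get_calibration takes no time and is no camera call; for the wrist camera it gives the pose at the moment of the call.
- workorder.finish_job(): hands the job in, once; it reports no verdict.
Trained networks look in the newest picture that a camera, given by its name, has taken for a name from the list of things; names that differ only in an ending like _2 or _b are one class to them, and where a whole thing is asked for, a point or a joint stands for the part that bears it (a point fixed in the world has none). Each returns a list of dicts, best first, with "confidence" (0 to 1); they miss things now and then, are a little off and sometimes report something else, mostly with a low value. They report only what shows in the picture. A call takes as long as a camera call.
- trace(camera, name): "region" (480x640 bool, what is visible of it) and "uv" ([column, row] in pixels, amid what is visible of it).
- spot_point(camera, name): "uv" ([column, row] in pixels: a listed point, or the origin of a listed thing).
The state is a dict: "time_s": time; "qpos": joint angles; "joint_vel": joint speeds; "joint_efforts": joint torques, N m; "tool_pos": TCP position; "ee_rot": TCP orientation; "force": force on the tool from outside, world axes, zero at the start; "ft_torque": the same for the moment, N m; "finger_gap": finger opening in mm.
Only numpy, scipy, OpenCV 4.12 (cv2) and the standard library are available. Lean on these libraries where they do the work, as an engineer would, in place of code of your own. Each camera call takes 0.05 s, during which the arm holds its last target. There are 200 camera calls.

## Working session

There is one attempt and no reset: what is moved stays moved. The work goes in short steps, Python scripts to look and compute and a tool call to move; the robot and the scene stay as the last step left them, time stands still between calls to the robot, and variables do not carry over. Pictures are saved under pics/ and viewed, about 8 in all and at most 12, crops included, and the job is handed in when it is done.

Besides the shell and the picture viewer there is one more tool, called after "Request:" as name(argument=value, ...) on one line, values as JSON. jog_arm: Moves the arm, as the interface text tells. Its arguments: {"type":"object","properties":{"moves":{"type":"array","items":{"type":"number"}}},"required":["moves"]}

```bash
mkdir -p pics; ls; cat > h.py <<'E'
import numpy as np, cv2
from bench import ctrl, snapshot, get_calibration, workorder, trace, spot_point
def cam(n):
    c=get_calibration(n); f=240/np.tan(np.radians(c["vertical_fov"])/2)
    return f,c["cx"],c["cy"],np.array(c["R"]),np.array(c["t"])
def ray(n,uv,z):
    f,cx,cy,R,t=cam(n); d=R.T@np.array([(uv[0]-cx)/f,(uv[1]-cy)/f,1]); o=-R.T@t
    return o+d*(z-o[2])/d[2]
def proj(n,X):
    f,cx,cy,R,t=cam(n); p=R@np.array(X)+t; return np.array([cx+f*p[0]/p[2],cy+f*p[1]/p[2]])
def save(im,name): cv2.imwrite("pics/"+name,im[:,:,::-1])
E
python3 - <<'E'
from h import *
s=ctrl.sense(); print(s)
for n in ["scene","side"]:
    im=snapshot(n); save(im,n+"1.png")
    f,cx,cy,R,t=cam(n); print(n,f,cx,cy,-R.T@t)
    for p,z in [("dial_axis",51),("peg_a",83),("peg_b",83),("peg_c",83),("end_stop",0)]:
        for r in spot_point(n,p)[:3]: print(p,np.round(r["uv"],1),round(r["confidence"],2),ray(n,r["uv"],z).round(1))
E
```

```text
pics
{'time_s': 0.0, 'qpos': array([1.21820367e+00, 4.87806248e-02, 9.75519490e-02, 1.62196129e+00,
       2.34341305e-06, 1.44298013e+00]), 'joint_vel': array([ 6.96371256e-05,  7.23619325e-04, -5.38732448e-04,  1.16956082e-03,
        1.32612219e-03, -1.40704584e-03]), 'joint_efforts': array([-5.11955950e-04, -3.38785779e+01,  3.20012927e+01,  2.03948433e-02,
       -1.45237973e-04, -7.35925454e-06]), 'tool_pos': array([116.837916  , 511.24931317, 247.07853932]), 'ee_rot': array([ 3.01279744,  1.56840269, -1.924368  ]), 'force': array([-0.96143618, -0.48511858, -0.28933237]), 'ft_torque': array([0.06189854, 0.01322796, 0.00131212]), 'finger_gap': 85.56699224561392}
scene 620.6446347117 326.50451377348 239.2797255438821 [  81.01073497 1074.09778173  628.17571006]
dial_axis [301.8 280.3] 0.66 [539.2 175.3  51. ]
dial_axis [277.4 266.2] 0.33 [607.1 145.3  51. ]
peg_a [307.2 252. ] 0.95 [552.9 123.1  83. ]
peg_a [319.3 276.8] 0.79 [490.9 201.2  83. ]
peg_a [279.3 265.3] 0.57 [576.4 192.3  83. ]
peg_b [307.2 252. ] 0.95 [552.9 123.1  83. ]
peg_b [319.3 276.8] 0.79 [490.9 201.2  83. ]
peg_b [279.3 265.3] 0.57 [576.4 192.3  83. ]
peg_c [307.2 252. ] 0.95 [552.9 123.1  83. ]
peg_c [319.3 276.8] 0.79 [490.9 201.2  83. ]
peg_c [279.3 265.3] 0.57 [576.4 192.3  83. ]
end_stop [301.6 300.9] 0.79 [544.8 167.2   0. ]
side 539.2284522623503 313.1396076146186 232.62848527936885 [ 657.2313667  -456.17732957  861.71113156]
dial_axis [312.7 208. ] 0.66 [546.2 167.7  51. ]
peg_a [329.6 198.6] 0.71 [577.5 170.3  83. ]
peg_a [290.4 189.2] 0.57 [501.4 179.8  83. ]
peg_a [311.7 217.4] 0.57 [552.5 121.5  83. ]
peg_b [329.6 198.6] 0.71 [577.5 170.3  83. ]
peg_b [290.4 189.2] 0.57 [501.4 179.8  83. ]
peg_b [311.7 217.4] 0.57 [552.5 121.5  83. ]
peg_c [329.6 198.6] 0.71 [577.5 170.3  83. ]
peg_c [290.4 189.2] 0.57 [501.4 179.8  83. ]
peg_c [311.7 217.4] 0.57 [552.5 121.5  83. ]
end_stop [311.9 225.4] 0.73 [545.3 163.7   0. ]
```

```bash
python3 - <<'E'
import cv2,numpy as np
a=cv2.imread("pics/scene1.png")[150:430,150:500]; b=cv2.imread("pics/side1.png")[90:370,130:480]
m=np.vstack([cv2.resize(a,None,fx=1.07,fy=1.07),cv2.resize(b,None,fx=1.07,fy=1.07)])
m=np.hstack([cv2.resize(a,(400,320)),cv2.resize(b,(400,320))])
m=cv2.resize(np.hstack([a,b]),(800,320)); cv2.imwrite("pics/m1.png",m)
E
```

```text
(no output)
```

View pics/m1.png

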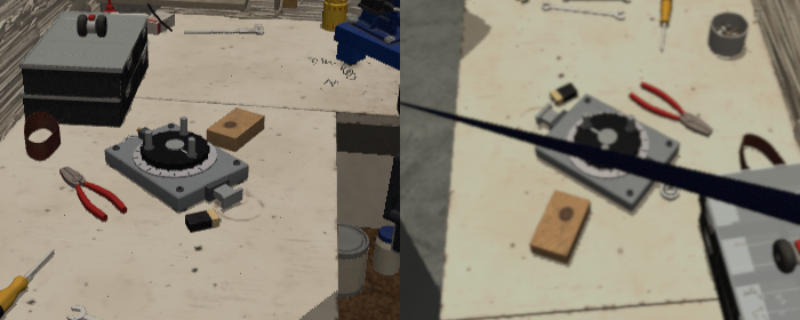

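The crop shows the end stop turned about -30°: peg_a end and stop bar point towards -x/+y. Pegs lie at about crop (193,145), (147,135) and (183,125), matching the detections. A dark bar crosses the side view, so I'll look at the full pictures.

```bash
python3 - <<'E'
from h import *
w=snapshot("wrist"); save(w,"wrist1.png"); s=ctrl.sense(); f,cx,cy,R,t=cam("wrist"); print(-R.T@t,R.round(3),f)
a=cv2.imread("pics/scene1.png"); b=cv2.imread("pics/side1.png")
z=cv2.resize(a[220:340,230:390],(400,300),interpolation=cv2.INTER_CUBIC)
m=np.vstack([np.hstack([cv2.resize(a,(400,300)),cv2.resize(b,(400,300))]),np.hstack([z,cv2.resize(w[:,:,::-1],(400,300))])]); cv2.imwrite("pics/m2.png",m)
E
```

```text
[ 42.45723807 529.26047436 373.47455384] [[ 0.224  0.975  0.001]
 [ 0.93  -0.214  0.3  ]
 [ 0.293 -0.066 -0.954]] 415.3262075053834
```

View pics/m2.png

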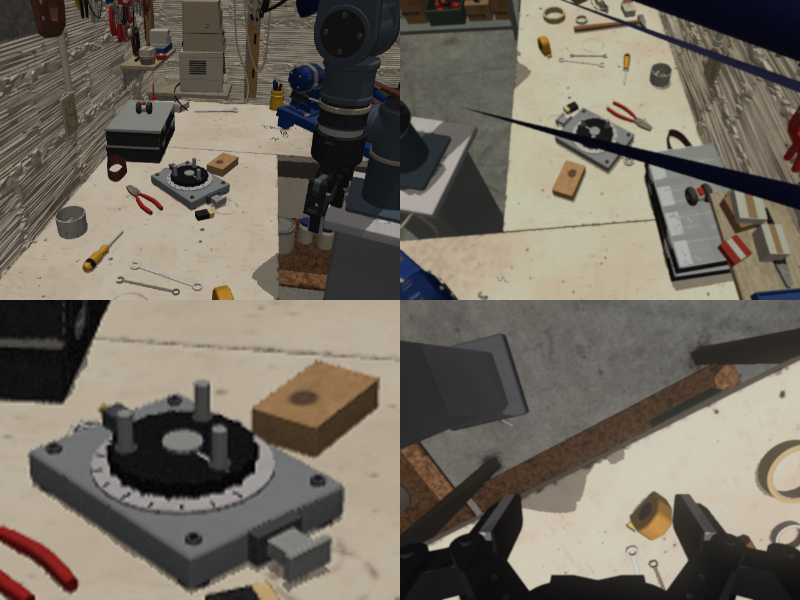

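The full pictures show the space above the end stop clear. The dark bar is foreground near the side camera. Next I compute the tool axes and the move for the wrist camera look.

```bash
cat >> h.py <<'E'
from scipy.spatial.transform import Rotation as Ro
def tool():
    s=ctrl.sense(); return s, Ro.from_euler("xyz",s["ee_rot"]).as_matrix()
def shift(p):
    s,R=tool(); return (R.T@(np.array(p)-s["tool_pos"])/10).round(2)
E
python3 - <<'E'
from h import *
s,R=tool(); print(R.round(3)); print(shift([465,185,250]))
E
```

```text
[[ 0.    -0.975  0.223]
 [ 0.     0.223  0.975]
 [-1.    -0.     0.   ]]
[ -0.17 -41.21 -24.1 ]
```

Request:
jog_arm(moves=[0, 0, -4.1, -2.4, 0, 0, 0, 0, 0, -4.1, -2.4, 0, 0, 0, 0, 0, -4.1, -2.4, 0, 0, 0, 0, 0, -4.1, -2.4, 0, 0, 0, 0, 0, -4.1, -2.4, 0, 0, 0])

```text
time_s: 1.27
tool_pos: [291.1, 348.0, 248.5]
ee_rot: [-0.622, 1.57, 0.724]
force: [0.4, -0.1, 0.2]
finger_gap: 0.0
```

Request:
jog_arm(moves=[0, 0, -4.1, -2.4, 0, 0, 0, 0, 0, -4.1, -2.4, 0, 0, 0, 0, 0, -4.1, -2.4, 0, 0, 0, 0, 0, -4.1, -2.4, 0, 0, 0, 0, 0, -4.1, -2.4, 0, 0, 0])

```text
time_s: 1.9
tool_pos: [464.3, 185.2, 248.5]
ee_rot: [-0.833, 1.57, 0.512]
force: [1.4, 0.7, -0.7]
finger_gap: 0.3
```

Request:
jog_arm(moves=[0, 0, 0, 0, 0, 0, 0, 0, 0, 0, 0, 0, 0, 0])

```text
time_s: 2.15
tool_pos: [462.9, 186.6, 248.3]
ee_rot: [1.239, 1.57, 2.585]
force: [-0.3, 0.1, 0.0]
finger_gap: 0.1
```

```bash
python3 - <<'E'
from h import *
s,R=tool(); print(s["tool_pos"],s["force"],s["finger_gap"],s["time_s"],s["qpos"].round(3)); print(R.round(3))
im=snapshot("wrist"); save(im,"w2.png")
for p,z in [("dial_axis",51),("peg_a",83),("end_stop",0),("wood_block",0),("battery",0),("pliers",0),("bearing",0)]:
    for r in spot_point("wrist",p)[:3]: print(p,np.round(r["uv"],1),round(r["confidence"],2),ray("wrist",r["uv"],z).round(1))
E
```

```text
[462.87593661 186.57949076 248.30934959] [-0.26419924  0.08212119  0.04615835] 0.14963624517754454 2.15 [ 2.480e-01 -1.900e-02  3.200e-02  1.622e+00  1.000e-03  4.740e-01]
[[-0.001 -0.975  0.223]
 [ 0.     0.223  0.975]
 [-1.     0.001  0.   ]]
dial_axis [306.2 302.8] 0.87 [543.8 161.   51. ]
peg_a [259.1 336.2] 0.95 [548.6 122.3  83. ]
peg_a [323.1 268.4] 0.59 [503.4 184.3  83. ]
end_stop [309.  277.5] 0.6 [542.7 163.1   0. ]
wood_block [143.  269.3] 0.95 [498.7   8.4   0. ]
battery [412.5 145.1] 0.95 [440.  280.7   0. ]
pliers [442.7 343.4] 0.73 [644.9 280.    0. ]
```

View pics/w2.png

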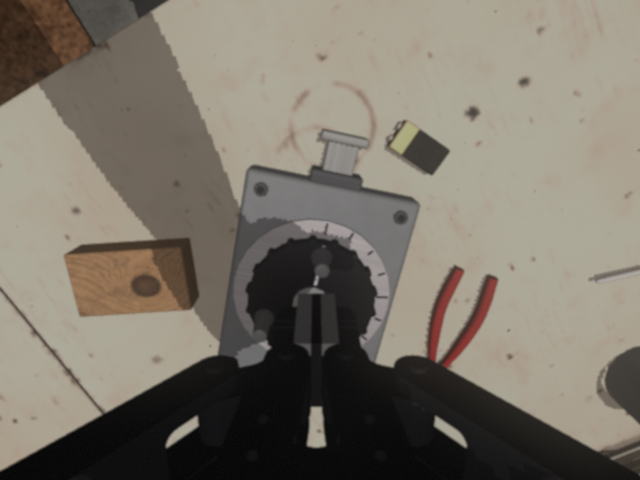

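The wrist view shows the dial around (313,295), the pointer and peg_a running up to (322,268), the first tick near (326,228), and peg_b at (262,325). Battery, pliers and wood block are all well clear of the dial. Now a joint fit for the pose.

```bash
cat > fit.py <<'E'
from h import *
from scipy.optimize import least_squares
def pts(x,y,yaw,th=0):
    c=np.array([x,y]); d={"dial_axis":[x,y,51],"end_stop":[x,y,0]}
    for k,o in [("peg_a",0),("peg_b",120),("peg_c",-120)]:
        a=yaw+np.pi-th+np.radians(o); d[k]=[x+43*np.cos(a),y+43*np.sin(a),83]
    return d
def fit(obs,x0,dial=False):
    C={n:cam(n) for n in set(o[0] for o in obs)}
    def pr(n,X): f,cx,cy,R,t=C[n]; p=R@np.array(X)+t; return np.array([cx+f*p[0]/p[2],cy+f*p[1]/p[2]]),f/p[2]
    def res(v):
        P=pts(*v); o=[]
        for n,k,uv in obs:
            q,s=pr(n,P[k]); o+=list((q-uv)/s)
        return np.array(o)
    r=least_squares(res,x0,loss="soft_l1",f_scale=2); return r.x,res(r.x).reshape(-1,2)
E
python3 - <<'E'
from fit import *
obs=[("scene","dial_axis",(301.8,280.3)),("scene","peg_b",(307.2,252)),("scene","peg_a",(319.3,276.8)),("scene","peg_c",(279.3,265.3)),("scene","end_stop",(301.6,300.9)),
("side","dial_axis",(312.7,208)),("side","peg_c",(329.6,198.6)),("side","peg_a",(290.4,189.2)),("side","peg_b",(311.7,217.4)),("side","end_stop",(311.9,225.4)),
("wrist","dial_axis",(306.2,302.8)),("wrist","peg_b",(259.1,336.2)),("wrist","peg_a",(323.1,268.4)),("wrist","end_stop",(309,277.5))]
for sel in [obs,obs[10:],obs[:10]]:
    x,r=fit(sel,[541,166,-.5]); print(x.round(2),np.degrees(x[2])); 
    for o,q in zip(sel,r): print(o[0],o[1],q.round(1))
E
```

```text
[ 5.4379e+02  1.6460e+02 -3.6000e-01] -20.45130029094593
scene dial_axis [ 0.7 -5.8]
scene peg_b [2.1 0. ]
scene peg_a [ -2.3 -12.3]
scene peg_c [-0.3 -0.3]
scene end_stop [ 2.1 -1. ]
side dial_axis [-2.9  2.1]
side peg_c [  2.8 -16.7]
side peg_a [2.  0.4]
side peg_b [-1.5 -0.7]
side end_stop [-1.3 -0.9]
wrist dial_axis [ 3.8 -1.2]
wrist peg_b [0.9 1.7]
wrist peg_a [-4.2  0.7]
wrist end_stop [2.1 0.3]
[ 5.4380e+02  1.6353e+02 -4.4000e-01] -25.011263825857
wrist dial_axis [ 2.7 -0.9]
wrist peg_b [-1.4 -0.9]
wrist peg_a [-1.9  1.4]
wrist end_stop [1.1 0.5]
[ 5.4378e+02  1.6536e+02 -3.3000e-01] -18.648052563256666
scene dial_axis [ 0.4 -5.5]
scene peg_b [0.5 0.2]
scene peg_a [ -1.7 -12.4]
scene peg_c [-0.4  0.7]
scene end_stop [ 1.7 -0.6]
side dial_axis [-2.8  1.5]
side peg_c [  2.2 -18.2]
side peg_a [1.4 0.8]
side peg_b [-0.  -1.3]
side end_stop [-1.2 -1.5]
```

```bash
python3 - <<'E'
from fit import *
# wrist pose unchanged since picture w2
a=ray("wrist",(249,168),32)[:2]; b=ray("wrist",(418,201),32)[:2]; d=b-a
print(a,b,np.linalg.norm(d),"yaw",np.degrees(np.arctan2(d[1],d[0]))-90)
t=ray("wrist",(326,229),38)[:2]; print("tick1",t,np.degrees(np.arctan2(t[1]-164,t[0]-543.8))-180, np.hypot(t[0]-543.8,t[1]-164))
m=(a+b)/2; n=np.array([d[1],-d[0]])/np.linalg.norm(d); print("centre",m+n*100)
E
```

```text
[424.11941505 140.3295585 ] [482.38428371 271.29887154] 143.34488438187392 yaw -23.983047427411364
tick1 [487.35497398 190.88674388] -25.47009666780761 62.52149997658897
centre [544.6184256  165.16758231]
```

Block yaw is about -24°, axis (544,164.5) and peg_b (548.5,122), and three estimates agree. I'll push peg_b with the 22 mm wide finger side (tool +y). First I go above a point behind it and turn the tool -19°.

```bash
python3 - <<'E'
from h import *
print(shift([578,125,140]))
E
```

```text
[ 10.85 -12.6   -3.49]
```

Request:
jog_arm(moves=[0, 0, -4.2, -1.16, 0, 0, 0, 0, 0, -4.2, -1.16, 0, 0, 0, 0, 0, -4.2, -1.16, 0, 0, 0, 0, 5.4, 0, 0, -9.5, 0, 0, 0, 5.4, 0, 0, -9.5, 0, 0])

```text
time_s: 3.18
tool_pos: [579.9, 124.2, 139.9]
ee_rot: [-1.554, 1.568, 0.128]
force: [0.8, 0.2, 0.5]
finger_gap: 0.1
```

Request:
jog_arm(moves=[0, 0, 0, 0, 0, 0, 0, 0, 0, 0, 0, 0, 0, 0])

```text
time_s: 3.42
tool_pos: [579.3, 124.8, 142.6]
ee_rot: [-1.568, 1.568, 0.108]
force: [1.1, -0.1, 0.7]
finger_gap: -0.4
```

```bash
python3 - <<'E'
from fit import *
s,R=tool(); print(s["tool_pos"],s["force"],s["time_s"],s["qpos"].round(2)); print(R.round(3)); print(shift([577.5,124.5,82]))
im=snapshot("wrist"); save(im,"w3.png"); P=pts(544,164.5,np.radians(-24))
for p,z in [("dial_axis",51),("peg_a",83)]:
    for r in spot_point("wrist",p)[:3]: print(p,np.round(r["uv"],1),round(r["confidence"],2),ray("wrist",r["uv"],z).round(1))
for k in P: print(k,np.round(P[k],1),proj("wrist",P[k]).round(0))
E
```

```text
[579.33837147 124.77868963 142.59452628] [ 1.139388   -0.12937394  0.74706593] 3.425 [ 0.1   0.22  0.08  1.43  0.   -0.01]
[[ 0.003 -0.995 -0.105]
 [ 0.    -0.105  0.995]
 [-1.    -0.003  0.   ]]
[ 6.06  0.2  -0.01]
dial_axis [394.1 193.8] 0.58 [546.6 163.9  51. ]
peg_a [444.2 285.8] 0.78 [583.3 189.1  83. ]
peg_a [467.8 122.9] 0.62 [506.1 183.8  83. ]
peg_a [314.2 209. ] 0.57 [551.4 121.5  83. ]
dial_axis [544.  164.5  51. ] [396. 189.]
end_stop [544.  164.5   0. ] [382. 173.]
peg_a [504.7 182.   83. ] [464. 119.]
peg_b [548.5 121.7  83. ] [315. 203.]
peg_c [578.8 189.8  83. ] [447. 277.]
```

View pics/w3.png

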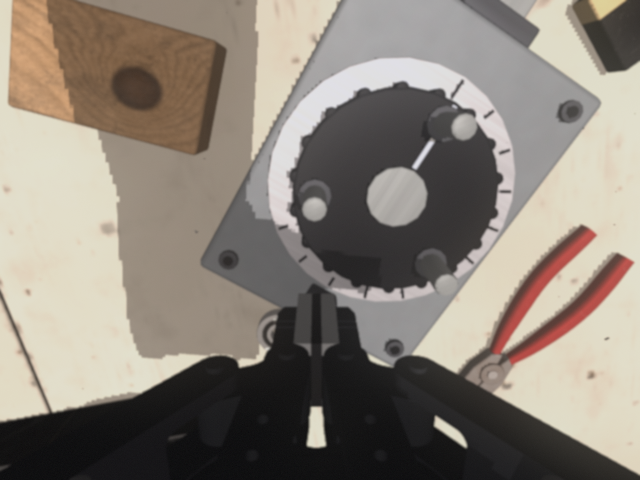

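The picture shows all three pegs clearly: tops at a (463,125), b (314,208) and c (446,284), with the pointer at the first tick. The refined axis is about (546.5,164.5). The shut fingertip at (317,295) stands behind peg_b, so I descend.

Request:
jog_arm(moves=[0, 1.6, 0, 0, 0, 0, 0, 0, 1.6, 0, 0, 0, 0, 0, 0, 1.6, 0, 0, 0, 0, 0, 0, 1.0, 0, 0, 0, 0, 0, 0, 0, 0, 0, 0, 0, 0])

```text
time_s: 4.2
tool_pos: [577.0, 124.3, 80.3]
ee_rot: [1.566, 1.567, -3.04]
force: [0.1, 0.3, 0.5]
finger_gap: -0.2
```

```bash
cat > look.py <<'E'
import sys
from fit import *
s,R=tool(); print("t",s["time_s"],s["tool_pos"].round(1),"F",s["force"].round(1),"y-dir",np.degrees(np.arctan2(R[1,1],R[0,1])).round(1))
im=snapshot("wrist"); save(im,sys.argv[1]); L=[]
seen=[]
for r in spot_point("wrist","peg_a")+spot_point("wrist","peg_b"):
    if any(np.hypot(*(np.array(r["uv"])-q))<8 for q in seen): continue
    seen.append(np.array(r["uv"])); X=ray("wrist",r["uv"],83)
    d=X[:2]-[546.5,164.5]; print("peg",np.round(r["uv"]),round(r["confidence"],2),X[:2].round(1),"r",np.hypot(*d).round(1),"ang",np.degrees(np.arctan2(d[1],d[0])).round(1))
E
python3 look.py w4.png
```

```text
t 4.2 [577.  124.3  80.3] F [0.1 0.3 0.5] y-dir -173.9
peg [315. 264.] 0.76 [551.1 121.7] r 43.1 ang -83.8
peg [498. 364.] 0.74 [582.  189.2] r 43.3 ang 34.9
peg [537. 145.] 0.59 [506.9 182.7] r 43.6 ang 155.3
```

View pics/w4.png

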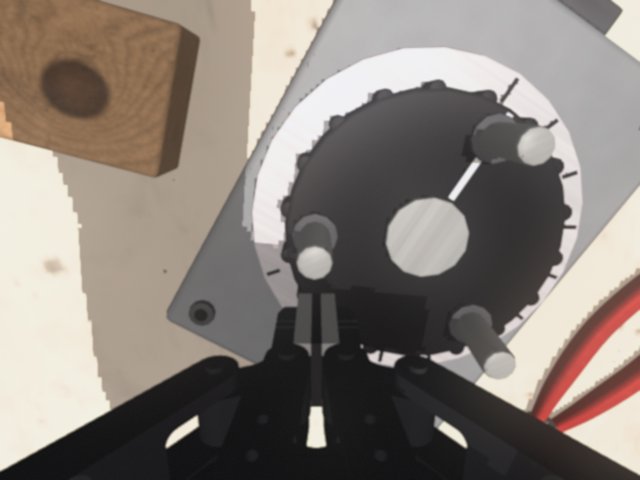

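The view now has peg_b at (315,264) with the fingertip about 9 mm behind it, and the peg radii come out at 43 mm as they should. I approach to just before contact.

Request:
jog_arm(moves=[0, 0, 0.3, 0, 0, 0, 0, 0, 0, 0.25, 0, 0, 0, 0, 0, 0, 0.2, 0, 0, 0, 0, 0, 0, 0.1, 0, 0, 0, 0, 0, 0, 0, 0, 0, 0, 0])

```text
time_s: 4.97
tool_pos: [569.8, 123.5, 82.3]
ee_rot: [-1.878, 1.571, -0.2]
force: [0.3, 0.7, 0.2]
finger_gap: 0.2
```

Request:
jog_arm(moves=[0, 0, 0.19, -0.07, 2.5, 0, 0, 0, 0, 0.19, -0.07, 2.5, 0, 0, 0, 0, 0, 0, 0, 0, 0])

```text
time_s: 5.35
tool_pos: [566.1, 121.8, 82.3]
ee_rot: [1.617, 1.571, -3.076]
force: [-0.0, -0.4, -0.3]
finger_gap: -0.2
```

```bash
python3 look.py w5.png
```

```text
t 5.35 [566.1 121.8  82.3] F [-0.  -0.4 -0.3] y-dir -178.9
peg [313. 293.] 0.88 [548.7 120.9] r 43.7 ang -87.2
peg [503. 375.] 0.83 [579.1 188.2] r 40.4 ang 36.0
peg [522. 159.] 0.55 [504.  182.2] r 46.0 ang 157.5
```

Request:
jog_arm(moves=[0, 0, 0.19, -0.07, 2.5, 0, 0, 0, 0, 0, 0, 0, 0, 0])

```text
time_s: 5.75
tool_pos: [564.7, 121.1, 82.4]
ee_rot: [-1.428, 1.57, 0.119]
force: [0.8, -0.5, -0.2]
finger_gap: -0.1
```

Request:
jog_arm(moves=[0, 0, 0.15, 0, 0, 0, 0, 0, 0, 0, 0, 0, 0, 0])

```text
time_s: 6.0
tool_pos: [563.7, 120.9, 82.5]
ee_rot: [-1.709, 1.569, -0.162]
force: [3.7, -1.1, -2.3]
finger_gap: -0.3
```

Request:
jog_arm(moves=[0, 0, 0.15, 0, 0, 0, 0, 0, 0, 0, 0, 0, 0, 0])

```text
time_s: 6.25
tool_pos: [562.2, 120.7, 82.5]
ee_rot: [-1.899, 1.569, -0.353]
force: [5.1, -0.9, -2.9]
finger_gap: -0.0
```

```bash
python3 look.py w6.png
```

```text
t 6.25 [562.2 120.7  82.5] F [ 5.1 -0.9 -2.9] y-dir 178.6
peg [316. 293.] 0.74 [544.6 121.6] r 43.0 ang -92.6
peg [519. 172.] 0.68 [506.4 183.6] r 44.4 ang 154.6
peg [500. 383.] 0.55 [581.1 186.1] r 40.8 ang 31.9
```

View pics/w6.png

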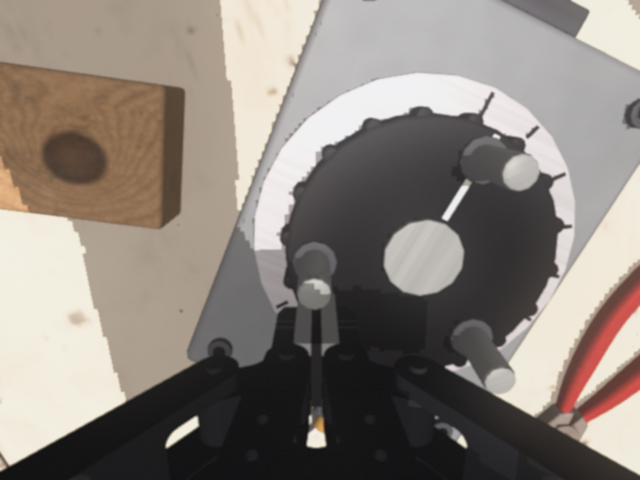

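Fingertip touches peg_b at (314,292) with about 5 N, and the dial is just beginning to turn. I continue along the arc in small steps.

Request:
jog_arm(moves=[0, 0, 0.18, -0.03, 2, 0, 0, 0, 0, 0.18, -0.03, 2, 0, 0, 0, 0, 0.18, -0.04, 2, 0, 0, 0, 0, 0, 0, 0, 0, 0])

```text
time_s: 6.9
tool_pos: [554.5, 120.8, 82.1]
ee_rot: [1.422, 1.568, 2.865]
force: [0.3, 0.1, 0.7]
finger_gap: -0.5
```

```bash
python3 look.py w7.png
```

```text
t 6.9 [554.5 120.8  82.1] F [0.3 0.1 0.7] y-dir 172.6
peg [313. 284.] 0.87 [534.4 122.9] r 43.3 ang -106.2
peg [535. 193.] 0.85 [513.3 193.9] r 44.3 ang 138.5
peg [472. 396.] 0.66 [585.  173.7] r 39.6 ang 13.5
```

Click 1 is in: pegs turned about -20° and the force dropped to zero. Now click 2.

Request:
jog_arm(moves=[0, 0, 0.21, -0.07, 2, 0, 0, 0, 0, 0.21, -0.07, 2, 0, 0, 0, 0, 0.21, -0.07, 2, 0, 0, 0, 0, 0.21, -0.07, 2, 0, 0, 0, 0, 0, 0, 0, 0, 0])

```text
time_s: 7.68
tool_pos: [548.0, 119.3, 82.4]
ee_rot: [-1.163, 1.569, 0.139]
force: [4.3, 0.2, -3.4]
finger_gap: 0.1
```

Request:
jog_arm(moves=[0, 0, 0.18, -0.07, 2, 0, 0, 0, 0, 0.18, -0.07, 2, 0, 0, 0, 0, 0, 0, 0, 0, 0])

```text
time_s: 8.05
tool_pos: [543.8, 119.0, 82.6]
ee_rot: [-0.872, 1.569, 0.36]
force: [4.5, 0.5, -1.9]
finger_gap: 0.1
```

```bash
python3 look.py w8.png
```

```text
t 8.05 [543.8 119.   82.6] F [ 4.5  0.5 -1.9] y-dir 160.6
peg [314. 295.] 0.93 [527.1 124.5] r 44.5 ang -115.9
peg [484. 397.] 0.74 [585.3 168.7] r 39.0 ang 6.2
peg [528. 191.] 0.61 [516.  197.8] r 45.2 ang 132.5
```

Request:
jog_arm(moves=[0, 0, 0.16, -0.06, 2, 0, 0, 0, 0, 0, 0, 0, 0, 0, 0, 0, 0, 0, 0, 0, 0])

```text
time_s: 8.57
tool_pos: [540.6, 118.7, 82.0]
ee_rot: [2.141, 1.569, -2.944]
force: [0.2, 0.8, -0.5]
finger_gap: -0.3
```

```bash
python3 look.py w9.png
```

```text
t 8.575 [540.6 118.7  82. ] F [ 0.2  0.8 -0.5] y-dir 158.6
peg [319. 279.] 0.87 [520.2 128.5] r 44.6 ang -126.1
```

Click 2 is in. Click 3:

Request:
jog_arm(moves=[0, 0, 0.21, -0.05, 2.5, 0, 0, 0, 0, 0.21, -0.05, 2.5, 0, 0, 0, 0, 0.21, -0.05, 2.5, 0, 0, 0, 0, 0.21, -0.05, 2.5, 0, 0, 0, 0, 0.16, -0.05, 2.5, 0, 0])

```text
time_s: 9.35
tool_pos: [532.6, 120.2, 82.3]
ee_rot: [-1.663, 1.567, -0.686]
force: [4.1, -2.1, -2.3]
finger_gap: -0.2
```

Request:
jog_arm(moves=[0, 0, 0.18, -0.05, 2, 0, 0, 0, 0, 0.16, -0.05, 2, 0, 0, 0, 0, 0, 0, 0, 0, 0])

```text
time_s: 9.72
tool_pos: [529.0, 121.5, 82.4]
ee_rot: [-1.51, 1.568, -0.601]
force: [3.9, -2.0, -2.5]
finger_gap: -0.1
```

```bash
python3 look.py w10.png
```

```text
t 9.725 [529.  121.5  82.4] F [ 3.9 -2.  -2.5] y-dir 142.1
peg [532. 195.] 0.87 [529.1 205.6] r 44.6 ang 112.9
peg [485. 398.] 0.64 [584.1 156. ] r 38.5 ang -12.8
peg [314. 293.] 0.59 [513.9 132.8] r 45.5 ang -135.8
```

Request:
jog_arm(moves=[0, 0, 0.17, -0.05, 2, 0, 0, 0, 0, 0, 0, 0, 0, 0, 0, 0, 0, 0, 0, 0, 0])

```text
time_s: 10.25
tool_pos: [525.8, 123.2, 82.2]
ee_rot: [1.785, 1.569, 2.661]
force: [-0.4, 0.8, 0.7]
finger_gap: 0.4
```

```bash
python3 look.py w11.png
```

```text
t 10.25 [525.8 123.2  82.2] F [-0.4  0.8  0.7] y-dir 140.2
peg [317. 278.] 0.76 [508.9 138.7] r 45.7 ang -145.5
peg [550. 217.] 0.69 [539.4 207.2] r 43.2 ang 99.4
```

Click 3 is in. Click 4, same pattern:

Request:
jog_arm(moves=[0, 0, 0.21, -0.04, 2.5, 0, 0, 0, 0, 0.21, -0.04, 2.5, 0, 0, 0, 0, 0.21, -0.04, 2.5, 0, 0, 0, 0, 0.21, -0.04, 2.5, 0, 0, 0, 0, 0.16, -0.04, 2.5, 0, 0])

```text
time_s: 11.02
tool_pos: [518.8, 127.1, 82.4]
ee_rot: [-1.683, 1.567, -1.029]
force: [2.5, -4.1, -1.5]
finger_gap: 0.3
```

Request:
jog_arm(moves=[0, 0, 0.18, -0.04, 2, 0, 0, 0, 0, 0.16, -0.04, 2, 0, 0, 0, 0, 0, 0, 0, 0, 0])

```text
time_s: 11.4
tool_pos: [515.8, 129.6, 82.4]
ee_rot: [-1.647, 1.568, -1.061]
force: [2.2, -3.9, -2.2]
finger_gap: -0.1
```

```bash
python3 look.py w12.png
```

```text
t 11.4 [515.8 129.6  82.4] F [ 2.2 -3.9 -2.2] y-dir 123.6
peg [536. 204.] 0.82 [545.3 208.2] r 43.7 ang 91.6
peg [317. 296.] 0.55 [506.2 145.1] r 44.7 ang -154.3
```

Request:
jog_arm(moves=[0, 0, 0.17, -0.04, 2, 0, 0, 0, 0, 0, 0, 0, 0, 0, 0, 0, 0, 0, 0, 0, 0])

```text
time_s: 11.92
tool_pos: [513.6, 132.4, 82.3]
ee_rot: [1.571, 1.57, 2.124]
force: [0.5, -1.3, -0.2]
finger_gap: 0.4
```

```bash
python3 look.py w13.png
```

```text
t 11.925 [513.6 132.4  82.3] F [ 0.5 -1.3 -0.2] y-dir 121.7
peg [321. 280.] 0.97 [503.7 152.6] r 44.4 ang -164.5
peg [552. 228.] 0.61 [555.9 205.3] r 41.9 ang 77.0
```

Fourth click in: peg_b at -164.5° against -164.6° expected. Back off, lift, then check.

Request:
jog_arm(moves=[0, 0, -0.3, 0, 0, 0, 0, 0, 0, -0.4, 0, 0, 0, 0, 0, -1.5, 0, 0, 0, 0, 0, 0, -4, 0, 0, 0, 0, 0, 0, -5, 0, 0, 0, 0, 0])

```text
time_s: 12.7
tool_pos: [516.9, 125.7, 188.2]
ee_rot: [2.649, 1.569, -3.083]
force: [0.9, -0.4, -0.2]
finger_gap: -0.4
```

Request:
jog_arm(moves=[0, -3, 2, -6, 0, 0, 0, 0, 0, 2, -6, 0, 0, 0, 0, 0, 0, 0, 0, 0, 0, 0, 0, 0, 0, 0, 0, 0, 0, 0, 0, 0, 0, 0, 0])

```text
time_s: 13.32
tool_pos: [403.1, 98.8, 214.8]
ee_rot: [-0.438, 1.569, 0.114]
force: [0.0, 0.2, 0.1]
finger_gap: -0.2
```

```bash
python3 look.py w14.png; python3 - <<'E'
from h import *
im=snapshot("scene"); save(im,"scene2.png")
for p,z in [("dial_axis",51),("peg_a",83),("end_stop",0)]:
    for r in spot_point("scene",p)[:3]: print(p,np.round(r["uv"],1),round(r["confidence"],2),ray("scene",r["uv"],z).round(1))
a=cv2.imread("pics/scene1.png")[210:350,220:400]; b=cv2.imread("pics/scene2.png")[210:350,220:400]
m=np.hstack([cv2.resize(x,(400,311),interpolation=cv2.INTER_CUBIC) for x in (a,b)])
w=cv2.resize(cv2.imread("pics/w14.png"),(380,285)); m=np.vstack([m,np.hstack([w,np.zeros((285,420,3),np.uint8)])])
cv2.imwrite("pics/m3.png",m)
E
```

```text
t 13.325 [403.1  98.8 214.8] F [0.  0.2 0.1] y-dir 121.6
peg [488. 241.] 0.72 [502.1 151.8] r 46.2 ang -164.0
peg [551. 312.] 0.69 [571.7 133.8] r 39.7 ang -50.7
peg [604. 209.] 0.67 [551.6 207. ] r 42.8 ang 83.1
dial_axis [301.8 276.9] 0.6 [544.9 163.8  51. ]
peg_a [326.9 265. ] 0.96 [496.7 155.4  83. ]
peg_a [289.2 271.1] 0.89 [549.5 204.5  83. ]
peg_a [295.2 253.3] 0.76 [571.5 137.3  83. ]
end_stop [301.7 299.8] 0.76 [546.4 163.5   0. ]
end_stop [228.8 318. ] 0.49 [640.2 274.9   0. ]
```

View pics/m3.png

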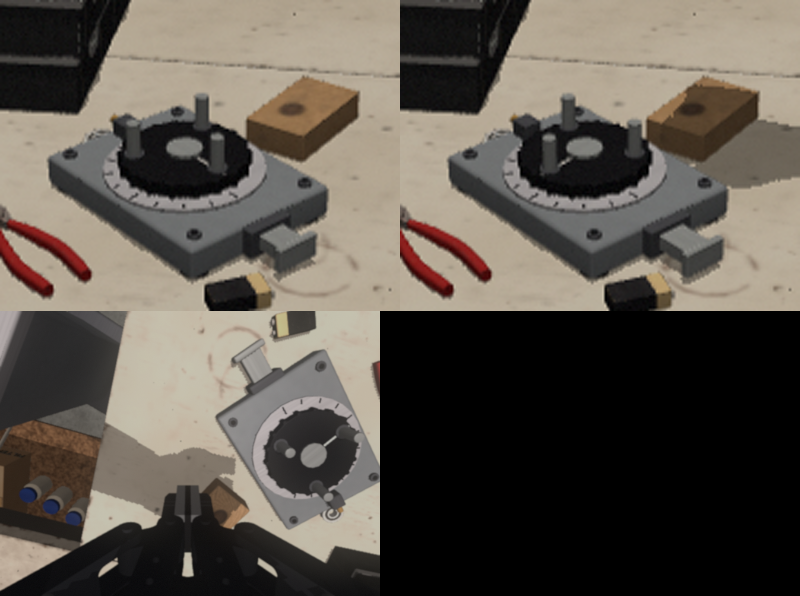

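The before/after pictures show the block, wood block, pliers and battery where they were. The stop bar is further out, and the pegs have turned about 80° with the hand clear. Handing in.

```bash
python3 -c "
from bench import workorder; print(workorder.finish_job())"
```

```text
the job is handed in; nothing more can be done
None
```

The dial is turned four clicks clockwise and the job is handed in, at about 13.3 s of the 54 s allowed. I pushed peg_b with the shut fingertip, one click at a time, at about 5–6 N. After each click I saw the force drop to zero and the pegs about 20° further round, then pushed on.

**Last checks:**
- **Dial angle:** the wrist camera puts the three pegs about 78–80° from the start, against the 80° wanted (fourth click).
- **End stop:** it shows no visible shift between the before and after scene pictures. The stop bar is further out.
- **Loose things:** the wood block, pliers and battery have not moved. The bearing was only partly in view; nothing was near it.
- **Hand:** it is lifted clear and the wrist force reads about zero.

**Disagreements:**
- Peg positions were off by 2–4 mm from one view to the next.
- The scene camera's peg positions were rougher, with their centre about 7 mm off in x.
- Contact came about 3 mm later than the stated pad width would give.

None of this brought the count of four into doubt.

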